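# Sweep the vial stoppers into the counting tray's trough and shut its cover

### The arm

A 6-joint arm with a two-finger parallel gripper is mounted at the origin on a cart in front of the work surface, level with it; the furniture and walls round the work are solid. World frame = base frame: x ahead of the robot, y to its left, z up, the work surface at z = 0. Lengths are in m, angles in rad, forces in N, time in s.
With the tool pointing down it reaches from about 0.375 to 0.975 m from the base axis. Payload 3.8 kg.
Tool frame: the origin (TCP) lies on the centre line of the jaws, within the pads' length; the fingertips stand 14 mm ahead of it and the grasp point (between the pads) lies 5 mm behind it; z points along the fingers, y is the line along which they close (so a half turn about z gives the same grasp; the last joint's range is limited). The gripper opens to 85 mm and grips with 20 to 120 N. Pads are 22 mm wide; open, the fingers measure 114 mm over their backs; the gripper's body (76 mm by 85 mm) begins 54 mm behind the grasp point. The pads swing forward as they close: fully open they stand 13 mm farther back than shut.
Start: joints at [-1.239, 0.264, 1.604, -0, 1.274, -0.037], TCP at [0.243, -0.63, 0.245] pointing down, gripper open.
Joint ranges: [-2.63, 2.63], [-0.94, 2.18], [0.31, 2.57], [-1.31, 4.45], [0, 2.66], [-2.55, 2.55]. Speed limits (rad/s): [2.57, 2.57, 3.14, 3.14, 3.14, 3.14].

### API

Orientations are given as a rotation vector (axis times angle).
In Python, from workcell import bot, eyes, spot_in gives the robot as it stands.
- The arm moves only by the tool carry_out, never from a script. Its argument "series" is text: rows parted by semicolons, each of 4 numbers parted by spaces: the shift along the world's x, y, z in m, then the turn about the world's z in degrees. In form: tx ty tz roll; .... A call has 1 to 20 rows; each row shifts and turns the commanded pose from where the row before left it; what a row does not reach is not made up. A row lasts 1/8 s, in which the tool goes at most 62.5 mm and 10.7 degrees, less where a joint would pass 70% of its speed; a pose out of reach is approached as far as the arm can. A call is refused whole if a number of a shift passes 0.0625 or a number of a turn 10.7, either way. A call with a gripper value outside its range is refused whole. "jaw" is the gripper command: -1 is shut, 1 is fully open, values between are in proportion, set as the call begins (left out, the last holds). The fingers move at their own pace and stop on an object; "grip_force" is the grip in N (left out, the last holds). Time passes only in rows, so rows that do not move let the fingers close. It gives the time, the measured TCP pose, the force, the opening and the grip force at its end, in the units of the state.
- bot.read_state(): the state, without advancing time (a new reading comes with each control period).
- eyes.read_camera(name): name is "scene" or "side" or "wrist"; returns (picture, depth): 420x560x3 uint8, blue, green, red; 420x560 float32, m along the optical axis (not along the pixel's ray), 0 where there is no reading.
- eyes.get_calibration(name): a dict with "K" (3x3 intrinsics, pixels), "position" and "rotation" of the camera in the world; the wrist camera has in their place "T_tool_cam" (4x4, takes a point from camera to tool coordinates, whose origin is the TCP and whose axes are the flange's). Camera axes: x right, y down, z forward; pixel columns grow to the right and rows downward; lengths in m; the calibration is good to about 2 mm. The wrist camera is an equidistant fisheye: a pixel r from the principal point sees the ray r / f radians off the axis. A picture is of the moment at which its call begins: read the wrist's pose just before it. get_calibration takes no time and is no camera call.
- bot.finish_job(): hands the job in; it is judged then, once.
Trained networks look in the newest picture that a camera, given by its name, has taken for a name from the list of things; names that differ only in an ending like _2 or _b are one class to them, and where a whole thing is asked for, a point or a joint stands for the part that bears it (a point fixed in the world has none). Each returns a list of dicts, best first, with "score" (0 to 1); they miss things now and then, are a little off and sometimes report something else, mostly with a low value. They report only what shows in the picture. A call takes as long as a camera call.
- spot_in(camera, target): "rect" ([centre column, centre row, width, height] in pixels, round what is visible of it).
The state is a dict: "time": time; "q": joint angles; "joint_vel": joint speeds; "joint_torque": joint torques, N m; "tool_pos": TCP position; "tcp_rot": TCP orientation; "wrist_force": force on the tool from outside, world axes, zero at the start; "torque": the same for the moment, N m; "width": opening from 0.0 (shut) to 1.0 (fully open); "grip_force": force on a finger pad.
Only numpy, scipy, OpenCV 4.12 (cv2) and the standard library are available. Lean on these libraries where they do the work, as an engineer would, in place of code of your own. Each camera call takes 0.05 s, during which the arm holds its last target. There are 200 camera calls.

### The job

On the counting tray lie three small rubber vial stoppers and one larger bottle stopper that does not belong with them. Sweep the three small ones across the plate with the shut fingers until they drop into the tray's trough, lifting none of them and leaving the large stopper where it lies; then, with the fingertips, swing the trough's cover over and press it fully shut. Leave the other things on the bench alone.

Things in the scene. Friction and masses are not known exactly. Their poses are not given: they have to be found in the camera images.
- counting_tray: White counting tray, fixed, 191 mm (its x) by 222 mm (its y); origin on the bench (z = 0), z up, x from the trough to the back. Plate: flat top 32 mm above the bench, x = -42 mm (trough edge, an open drop) to 96 mm, y = -107 to 107 mm; rims 4 mm thick and 6 mm high at its back and both ends. The trough lies beyond the plate's edge, on the side nearest the robot.
- trough (a point): Middle of the trough's floor: at tray x = -64 mm, y = 0, 6 mm above the bench. The trough is open above, 45 mm wide (tray x = -87 to -42 mm), 214 mm long (along the tray's y), 26 mm deep below the plate; its outer wall and end walls are as high as the plate.
- trough_cover (a joint): Aluminium cover strip, 54 x 216 x 3 mm, hinged along the tray's y at x = -90 mm, 32 mm above the bench. 0 = shut, level over the trough, resting on the plate's edge (lip top at 37 mm); grows as it opens: 1.57 upright, beyond that leaning out over the bench, stop at 2.3. Starts at 1.9 to 2.25. Friction (0.02 N m) keeps it where it is left: it neither falls shut nor springs back.
- cover_edge (a point): Middle of the cover's free long edge, a lip 5 mm thick, 52.5 mm from the hinge; when shut it lies over the plate's edge (tray x = -37 mm).
- stopper_0_mid (a point): Centre (half-way up) of small vial stopper 1 of 3, all alike: dark grey rubber, flange (20 mm across, 5 mm high) down, plug (13.6 mm) up, 12 mm high in all; at the start 6 mm above the plate. 12 g, slides on the plate. The four stoppers start 40 to 60 mm apart in the tray's y, in any order, at tray x = -10 to 45 mm.
- stopper_1_mid (a point): Centre (half-way up) of small vial stopper 2 of 3, all alike: dark grey rubber, flange (20 mm across, 5 mm high) down, plug (13.6 mm) up, 12 mm high in all; at the start 6 mm above the plate. 12 g, slides on the plate. The four stoppers start 40 to 60 mm apart in the tray's y, in any order, at tray x = -10 to 45 mm.
- stopper_2_mid (a point): Centre (half-way up) of small vial stopper 3 of 3, all alike: dark grey rubber, flange (20 mm across, 5 mm high) down, plug (13.6 mm) up, 12 mm high in all; at the start 6 mm above the plate. 12 g, slides on the plate. The four stoppers start 40 to 60 mm apart in the tray's y, in any order, at tray x = -10 to 45 mm.
- big_stopper_mid (a point): Centre (half-way up) of the large bottle stopper: same dark grey rubber and shape, flange 31 mm across, 18 mm high, 28 g, on the plate among the small ones (this point 9 mm above the plate). It stays where it lies.
- tape_roll: Bystander: roll of tape lying flat, 52 mm across, 19 mm high, on the bench at the left end of the tray; origin under its centre.
- slide_box: Bystander: card box of microscope slides, 30 x 82 x 28 mm, on the bench at the right end of the tray; origin under its centre.
- beaker: Bystander: empty glass beaker, 52 mm across, 69 mm high, on the bench behind the tray, to the left; origin under its centre.

How it is judged:
By the outcome, as a careful person would: the job done as asked, in the order asked, and still so for the second after the job is handed in, with the robot touching nothing.
It also fails if it takes over 48 s, if anything falls off the work surface, if the arm or the gripper's body presses on something with over 40 N, if the wrist force passes 120 N, or if a joint passes its speed limit or range.

## Working session

There is one attempt and no reset: what is moved stays moved. The work goes in short steps, Python scripts to look and compute and a tool call to move; the robot and the scene stay as the last step left them, time stands still between calls to the robot, and variables do not carry over. Pictures are saved under pics/ and viewed, at most 10 in all, crops included, and the job is handed in when it is done.

Besides the shell and the picture viewer there is one more tool, called after "Call:" as name(argument=value, ...), one argument or row to a line, values as JSON. carry_out: Moves the arm, as the interface text tells. Its arguments: {"type":"object","properties":{"series":{"type":"string"},"jaw":{"type":"number"},"grip_force":{"type":"number"}},"required":["series"]}

```bash
mkdir -p pics
cat > h.py <<'E'
import numpy as np, cv2
from workcell import bot, eyes, spot_in
def cloud(name):
    im,d=eyes.read_camera(name); c=eyes.get_calibration(name); K=np.array(c["K"]);R=np.array(c["rotation"]);p=np.array(c["position"])
    v,u=np.indices(d.shape); P=np.stack([(u-K[0,2])/K[0,0]*d,(v-K[1,2])/K[1,1]*d,d],-1)@R.T+p
    P[d==0]=np.nan
    return im,P,c
E
python3 - <<'E'
from h import *
for n in("scene","side"):
    im,P,c=cloud(n); cv2.imwrite(f"pics/{n}0.png",im); np.save(n+"P.npy",P); cv2.imwrite(n+".png",im)
    print(n,c["position"],np.array(c["rotation"]).round(2).tolist())
    for t in["counting_tray","trough_cover","stopper_0_mid","big_stopper_mid","tape_roll","slide_box","beaker"]:
        for r in spot_in(n,t)[:5]:
            u,v,w,h=r["rect"]; q=P[int(v),int(u)]
            print(t,round(r["score"],2),np.round(r["rect"]),q.round(3))
print(bot.read_state())
E
```

```text
Traceback (most recent call last):
  File "h.py", line 5, in cloud
    v,u=np.indices(d.shape); P=np.stack([(u-K[0,2])/K[0,0]*d,(v-K[1,2])/K[1,1]*d,d],-1)@R.T+p
                               ~~~~~~~~~~~~~~~~~~~~~~~~~~~~~~~~~~~~~~~~~~~~~~~~~~~~~~~~~~~~^~
ValueError: operands could not be broadcast together with shapes (420,560) (3,)
```

```bash
sed -i 's/R=np.array(c\["rotation"\])/R=cv2.Rodrigues(np.array(c["rotation"],float))[0]/' h.py
python3 - <<'E'
from h import *
print(eyes.get_calibration("scene"))
for n in("scene","side"):
    im,P,c=cloud(n); cv2.imwrite(f"pics/{n}0.png",im); np.save(n+"P.npy",P)
    for t in["counting_tray","trough_cover","stopper_0_mid","big_stopper_mid","tape_roll","slide_box","beaker"]:
        for r in spot_in(n,t)[:5]:
            u,v,w,h=r["rect"]; q=P[int(v),int(u)]
            print(n,t,round(r["score"],2),np.round(r["rect"]),q.round(3))
print(bot.read_state())
E
```

```text
{'K': array([[482.28179346,   0.        , 276.04704628],
       [  0.        , 482.28179346, 214.54942061],
       [  0.        ,   0.        ,   1.        ]]), 'position': array([ 0.04383497, -0.90875802,  0.43718809]), 'rotation': array([-1.93114377,  0.66431732, -0.44713609])}
scene counting_tray 0.77 [272. 255. 179. 125.] [ 0.482 -0.364  0.031]
scene trough_cover 0.65 [226. 226.  83.  68.] [ 0.45  -0.271  0.057]
scene tape_roll 0.73 [340. 231.  26.  11.] [ 0.672 -0.338  0.009]
scene slide_box 0.77 [209. 312.  58.  43.] [ 0.32  -0.428  0.026]
side counting_tray 0.9 [257. 223. 139. 118.] [ 0.504 -0.359  0.032]
side trough_cover 0.66 [232. 187.  97.  45.] [ 0.457 -0.263  0.06 ]
side stopper_0_mid 0.59 [223. 235.   3.  10.] [ 0.437 -0.402  0.041]
side big_stopper_mid 0.6 [297. 217.  11.  17.] [ 0.582 -0.368  0.051]
side tape_roll 0.96 [334. 222.  28.  24.] [ 0.67  -0.332  0.001]
side slide_box 0.85 [170. 253.  45.  27.] [ 0.337 -0.426  0.025]
side beaker 0.63 [341. 170.  22.  28.] [ 0.709 -0.191  0.047]
side beaker 0.38 [332. 221.  23.  25.] [ 0.665 -0.334  0.006]
{'time': 0.85, 'q': array([-1.23890098e+00,  2.63902319e-01,  1.60392595e+00, -7.86954223e-06,
        1.27371874e+00, -3.69032781e-02]), 'joint_vel': array([-0.00030549, -0.00168337, -0.00036526,  0.0033959 ,  0.00034803,
        0.00054851]), 'joint_torque': array([-8.15287149e-04, -5.15022004e+01, -3.67717803e+01, -1.56819747e-04,
        5.63306075e-04, -2.23421686e-06]), 'tool_pos': array([ 0.24333641, -0.62964036,  0.24531822]), 'tcp_rot': array([ 3.08828575e+00,  5.76025137e-01, -1.15620730e-06]), 'wrist_force': array([-0.34606276,  0.40009005,  0.25740144]), 'torque': array([-0.0037005 ,  0.01010785, -0.02158377]), 'grip_force': 0.0, 'width': 1.0031700479775922}
```

View pics/scene0.png

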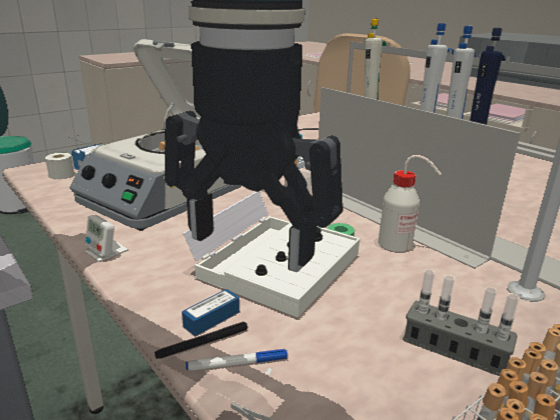

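View pics/side0.png

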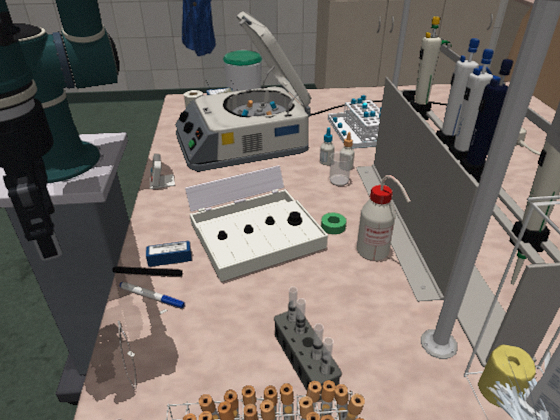

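```bash
cat > fit.py <<'E'
from h import *
from scipy.optimize import minimize
im,P,c=cloud("side")
g=im.max(2); z=P[...,2]
reg=np.zeros(g.shape,bool); reg[165:280,175:345]=1
top=reg&(z>.027)&(z<.042)&(P[...,0]>.3)&(im.min(2)>120)
n,l,s,_=cv2.connectedComponentsWithStats(top.astype(np.uint8)); k=1+np.argmax(s[1:,4])
Q=P[l==k]; (cx,cy),(w,h),a=cv2.minAreaRect(Q[:,:2].astype(np.float32)); print("rect",cx,cy,w,h,a,"z",np.median(Q[:,2]))
bx=cv2.boxPoints(((cx,cy),(w,h),a)); print(bx.round(3).tolist())
dk=(reg&(g<90)&(z>.034)&(z<.056)).astype(np.uint8)
n,l,s,ce=cv2.connectedComponentsWithStats(dk)
for i in range(1,n):
    if s[i,4]>15:
        q=P[l==i]; print("dark",s[i],ce[i].round(1),((q.max(0)+q.min(0))/2).round(4),(q.max(0)-q.min(0)).round(3))
cv=reg&(z>.045)&(im.min(2)>100); q=P[cv]; print("cover",q.min(0).round(3),q.max(0).round(3))
E
python3 fit.py
```

```text
rect 0.5016582012176514 -0.3597867786884308 0.2229994684457779 0.20164304971694946 19.336849212646484 z 0.03227276647993471
[[0.3630000054836273, -0.3019999861717224], [0.4300000071525574, -0.492000013589859], [0.6399999856948853, -0.4180000126361847], [0.5730000138282776, -0.2280000001192093]]
dark [288 212  14  13 148] [294.6 218.4] [ 0.5802 -0.3637  0.0432] [0.027 0.023 0.018]
dark [266 217   9   8  54] [269.4 220.5] [ 0.5305 -0.3617  0.0398] [0.016 0.015 0.011]
dark [244 225   9   8  54] [248.2 228.6] [ 0.4855 -0.3861  0.0398] [0.016 0.017 0.011]
dark [218 231   9   8  58] [221.9 234.8] [ 0.4347 -0.3984  0.0402] [0.015 0.014 0.011]
cover [ 0.361 -0.392  0.045] [ 0.718 -0.173  0.082]
```

Call:
carry_out(
  series="0.034 0.032 -0.024 -0.3; 0.034 0.032 -0.024 -0.3;0.034 0.032 -0.024 -0.3;0.034 0.032 -0.024 -0.3;0.034 0.032 -0.024 -0.3;0.035 0.032 -0.024 -0.3;0 0 0 0;0 0 0 0",
  jaw=-1,
)

```text
time: 1.9
tool_pos: [0.4484, -0.438, 0.1016]
tcp_rot: [3.096, 0.529, -0.0]
wrist_force: [0.3, -0.6, -0.7]
width: -0.002
grip_force: 0.0
```

Run:
```python
from h import *
im,P,c=cloud("side"); cv2.imwrite("pics/s1.png",cv2.resize(im[140:290,150:370],None,fx=3.5,fy=3.5))
s=bot.read_state(); im,d=eyes.read_camera("wrist"); cv2.imwrite("pics/w1.png",im); np.save("w1d.npy",d)
print(s["tool_pos"],s["tcp_rot"],s["width"],s["wrist_force"],eyes.get_calibration("wrist"))
```

```text
[ 0.44832731 -0.43868916  0.10212494] [3.09557622e+00 5.26923219e-01 7.11015369e-04] 0.0019057715726772046 [-0.4512435   0.19251156  0.01847561] {'K': array([[325.1922621 ,   0.        , 282.33666568],
       [  0.        , 325.1922621 , 208.8619202 ],
       [  0.        ,   0.        ,   1.        ]]), 'T_tool_cam': array([[ 5.89343866e-04, -9.47093052e-01, -3.20958570e-01,
         8.33269297e-02],
       [ 9.99999785e-01,  6.50950049e-04, -8.46418580e-05,
        -7.01915335e-04],
       [ 2.89091712e-04, -3.20958451e-01,  9.47093232e-01,
        -1.28354323e-01],
       [ 0.00000000e+00,  0.00000000e+00,  0.00000000e+00,
         1.00000000e+00]])}
```

View pics/s1.png

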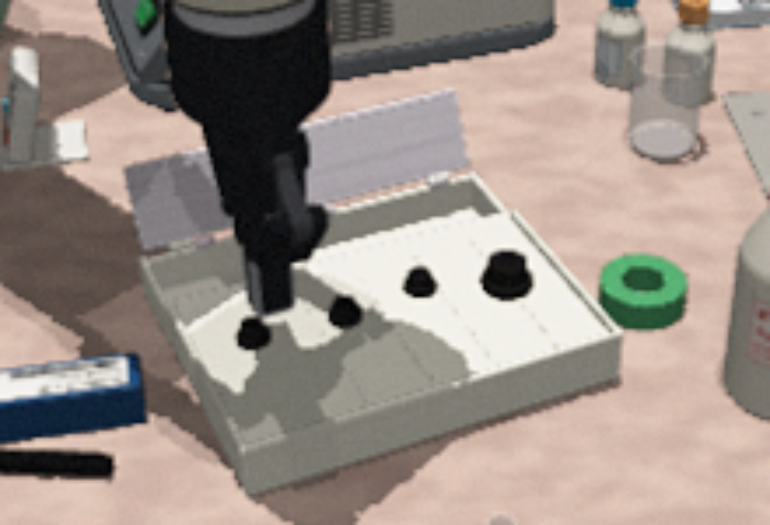

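View pics/w1.png

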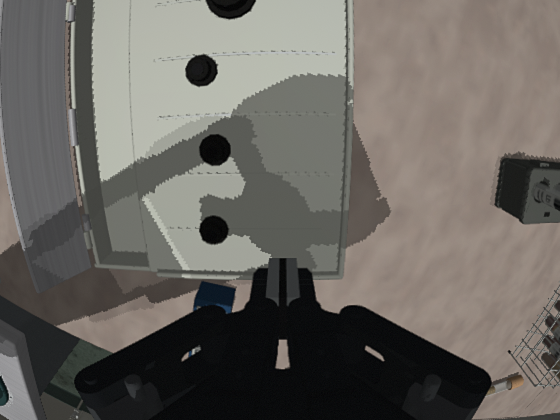

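The side view shows the shut fingers behind the first stopper. The wrist view shows small stoppers at (214,229), (214,150) and (201,70), the big one at (230,3), and the fingertips at (282,262).

```bash
cat >> h.py <<'E'
O=np.array([.5019,-.3606]); ang=np.radians(19.34); EY=np.array([np.cos(ang),np.sin(ang)]); EX=np.array([EY[1],-EY[0]])
def tray(p): d=np.asarray(p)[:2]-O; return np.array([d@EX,d@EY])
def world(x,y): return O+x*EX+y*EY
def wray(u,v,z,s):
    c=eyes.get_calibration("wrist");K=np.array(c["K"]);T=np.array(c["T_tool_cam"])
    a=np.array([(u-K[0,2])/K[0,0],(v-K[1,2])/K[1,1]]);th=np.hypot(*a)
    r=np.r_[a/th*np.sin(th),np.cos(th)]
    R=cv2.Rodrigues(np.array(s["tcp_rot"],float))[0]
    d=R@T[:3,:3]@r; o=R@T[:3,3]+s["tool_pos"]
    return o+d*(z-o[2])/d[2]
E
python3 - <<'E'
from h import *
s=bot.read_state(); print("tcp tray",tray(s["tool_pos"]).round(4))
for n,(u,v,z) in dict(a=(214,229,.040),b=(214,150,.04),c=(201,70,.04),big=(230,3,.041),backR=(340,274,.038),edge1=(138,230,.032),edge2=(132,60,.032),back1=(350,200,.038),back2=(353,40,.038),wallout=(88,150,.032)).items():
    p=wray(u,v,z,s); print(n,p.round(4),tray(p).round(4))
E
```

```text
tcp tray [ 0.0563 -0.0766]
a [ 0.4383 -0.3954  0.04  ] [ 0.0118 -0.0716]
b [ 0.4873 -0.3815  0.04  ] [ 0.0149 -0.0207]
c [ 0.5307 -0.3593  0.04  ] [0.0083 0.0276]
big [ 0.5744 -0.3623  0.041 ] [0.0256 0.0678]
backR [ 0.4334 -0.4858  0.038 ] [ 0.0955 -0.1061]
edge1 [ 0.4144 -0.3419  0.032 ] [-0.0466 -0.0764]
edge2 [ 0.5262 -0.3094  0.032 ] [-0.0402  0.0398]
back1 [ 0.4847 -0.4709  0.038 ] [ 0.0983 -0.0528]
back2 [ 0.5774 -0.4371  0.038 ] [0.0972 0.0459]
wallout [ 0.4593 -0.2915  0.032 ] [-0.0793 -0.0173]
```

Call:
carry_out(
  series="0.0024 0.0008 -0.02 0; 0 0 -0.02 0; 0 0 -0.009 0;0 0 -0.004 0;0 0 0 0; 0 0 0 0",
)

```text
time: 2.75
tool_pos: [0.4512, -0.4372, 0.0489]
tcp_rot: [3.096, 0.527, 0.001]
wrist_force: [0.1, -0.3, -0.2]
width: -0.003
grip_force: 0.0
```

Run:
```python
from h import *
im,P,c=cloud("side"); cv2.imwrite("pics/s2.png",cv2.resize(im[180:270,180:310],None,fx=6,fy=6,interpolation=cv2.INTER_CUBIC))
s=bot.read_state();print(s["tool_pos"],tray(s["tool_pos"]))
```

```text
[ 0.45125645 -0.43725047  0.0490414 ] [ 0.05555329 -0.07317031]
```

View pics/s2.png

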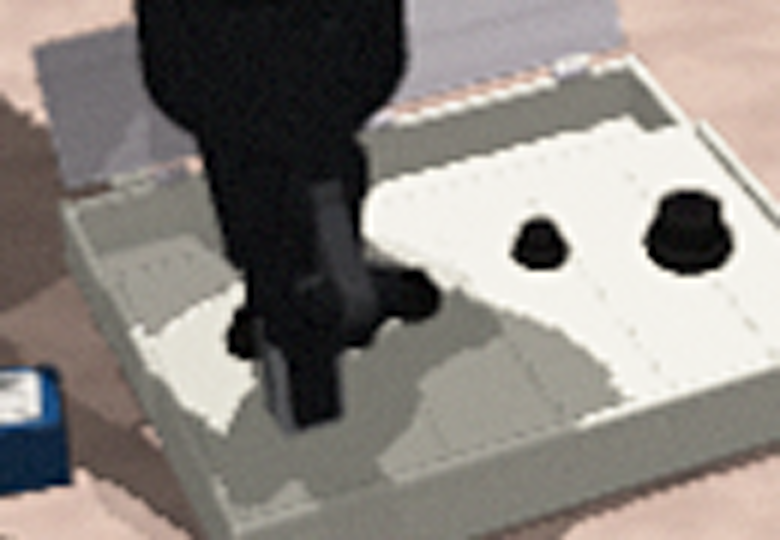

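Call:
carry_out(
  series="-0.0026 0.0076 -0.001 0;-0.0026 0.0075 0 0;-0.0027 0.0076 0 0;-0.0026 0.0075 0 0;-0.0027 0.0076 0 0;-0.0026 0.0075 0 0;-0.0027 0.0076 0 0;-0.0026 0.0075 0 0;-0.0027 0.0076 0 0;-0.0026 0.0075 0 0;-0.0027 0.0076 0 0;-0.0026 0.0075 0 0;0 0 0 0;0 0 0 0",
)

```text
time: 4.55
tool_pos: [0.4192, -0.3464, 0.0474]
tcp_rot: [3.097, 0.528, 0.0]
wrist_force: [0.2, -0.6, -0.9]
width: -0.004
grip_force: 0.0
```

```bash
cat > look.py <<'E'
import sys
from h import *
s=bot.read_state(); im,d=eyes.read_camera("wrist"); np.save("wd.npy",d); cv2.imwrite("wl.png",im)
print(s["tool_pos"],tray(s["tool_pos"]).round(4),s["wrist_force"])
g=(im.max(2)<55).astype(np.uint8)
n,l,st,ce=cv2.connectedComponentsWithStats(g)
for i in range(1,n):
    if 150<st[i,4]<4000:
        for z in(.04,.012):
            p=tray(wray(*ce[i],z,s))
            if -.1<p[0]<.1 and abs(p[1])<.11: print(st[i],z,p.round(4))
if len(sys.argv)>1: cv2.imwrite(f"pics/{sys.argv[1]}.png",im)
E
python3 look.py w2
```

```text
[ 0.4192042  -0.34636262  0.04739174] [-0.0408 -0.0733] [ 0.17594676 -0.60587035 -0.90533344]
[412   0  36   6 156] 0.04 [0.0234 0.06  ]
[412   0  36   6 156] 0.012 [0.0368 0.0703]
[ 370   45   43   43 1391] 0.04 [0.0044 0.0276]
[ 370   45   43   43 1391] 0.012 [0.0138 0.0312]
[ 381  154   41   42 1294] 0.04 [ 0.0112 -0.0197]
[ 381  154   41   42 1294] 0.012 [ 0.0221 -0.0258]
[219 243  34  33 888] 0.04 [-0.0636 -0.061 ]
[219 243  34  33 888] 0.012 [-0.0682 -0.0756]
```

View pics/w2.png

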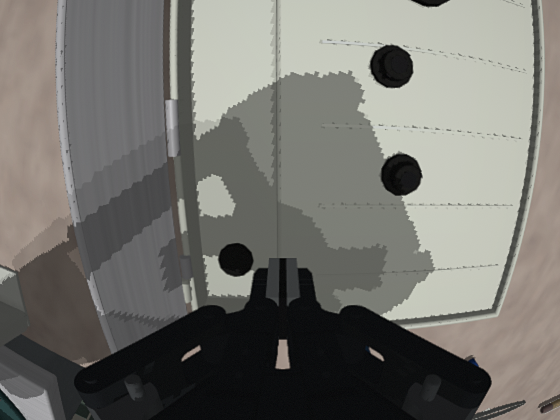

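Stopper 1 lies in the trough at (235,259), smaller and deeper than the others. Next I sweep stopper 2.

Call:
carry_out(
  series="0 0 0.025 0;0.0204 -0.0186 0 0;0.0204 -0.0186 0 0;0.0204 -0.0185 0 0;0.0203 -0.0185 0 0;0 0 -0.012 0;0 0 -0.0125 0;0 0 0 0;-0.0027 0.0076 0 0;-0.0027 0.0076 0 0;-0.0027 0.0076 0 0;-0.0027 0.0076 0 0;-0.0027 0.0076 0 0;-0.0027 0.0076 0 0;-0.0027 0.0076 0 0;-0.0027 0.0076 0 0;-0.0027 0.0076 0 0;-0.0027 0.0076 0 0;-0.0027 0.0076 0 0;-0.0027 0.0076 0 0",
)

```text
time: 7.1
tool_pos: [0.4679, -0.3286, 0.0477]
tcp_rot: [-3.097, -0.528, 0.0]
wrist_force: [-0.0, -0.5, -0.2]
width: 0.003
grip_force: 0.0
```

```bash
python3 look.py
```

```text
[ 0.46791765 -0.32863601  0.04773636] [-0.0414 -0.0215] [-0.03938454 -0.47275863 -0.23379268]
[ 397   49   67   64 3315] 0.04 [0.0222 0.0751]
[ 397   49   67   64 3315] 0.012 [0.0354 0.0778]
[ 367  159   39   41 1268] 0.04 [0.0038 0.0298]
[ 367  159   39   41 1268] 0.012 [0.0132 0.0231]
```

Call:
carry_out(
  series="0 0 0.03 0;0.0199 -0.0188 0 0;0.0199 -0.0188 0 0;0.0198 -0.0188 0 0;0.0198 -0.0189 0 0;0 0 0 0",
)

```text
time: 7.9
tool_pos: [0.5488, -0.4057, 0.0779]
tcp_rot: [3.096, 0.527, 0.002]
wrist_force: [-0.2, 0.4, -0.5]
width: -0.002
grip_force: 0.0
```

```bash
python3 look.py
python3 - <<'E'
from h import *
im,P,c=cloud("side"); a=cv2.resize(im[170:280,180:320],None,fx=4,fy=4); w=cv2.imread("wl.png"); cv2.imwrite("pics/c3.png",cv2.resize(np.vstack([a,w]),None,fx=.69,fy=.69))
E
```

```text
[ 0.54875934 -0.40569975  0.07793429] [0.0581 0.0293] [-0.2240093   0.3761918  -0.47161714]
[ 195  145   55   56 2393] 0.04 [0.0253 0.0764]
[ 195  145   55   56 2393] 0.012 [0.0199 0.0704]
[182 235  32  31 765] 0.04 [0.0078 0.031 ]
[182 235  32  31 765] 0.012 [-0.0005  0.0173]
[112 282  23  24 444] 0.04 [-0.0487 -0.0029]
[112 282  23  24 444] 0.012 [-0.0665 -0.0223]
```

View pics/c3.png

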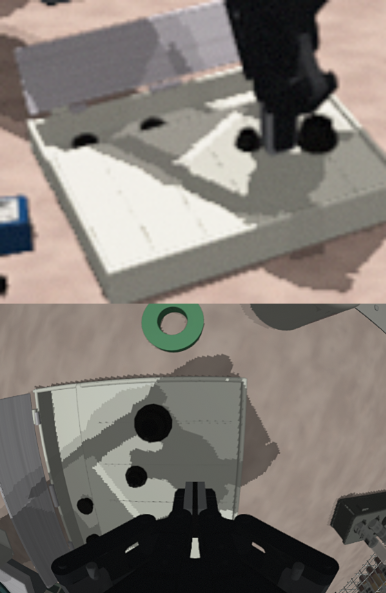

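Both swept stoppers are in the trough, and stopper 3 is straight ahead of the fingers, clear of the big one.

Call:
carry_out(
  series="0 0 -0.015 0;0 0 -0.015 0;0 0 0 0;-0.0027 0.0076 0 0;-0.0027 0.0076 0 0;-0.0027 0.0076 0 0;-0.0027 0.0076 0 0;-0.0027 0.0076 0 0;-0.0027 0.0076 0 0;-0.0027 0.0076 0 0;-0.0027 0.0076 0 0;-0.0027 0.0076 0 0;-0.0027 0.0076 0 0;-0.0027 0.0076 0 0;-0.0027 0.0076 0 0;-0.0007 0.0019 0 0;0 0 0 0;0 0 0.03 0;0 0 0.03 0;0 0 0 0",
)

```text
time: 10.5
tool_pos: [0.5167, -0.3131, 0.111]
tcp_rot: [3.093, 0.526, 0.008]
wrist_force: [1.1, -0.6, -0.3]
width: -0.001
grip_force: 0.0
```

```bash
python3 look.py w4
python3 - <<'E'
from h import *
im,P,c=cloud("side")
q=np.stack([(P[...,:2]-O)@EX,(P[...,:2]-O)@EY,P[...,2]],-1)
m=(q[...,0]<-.08)&(q[...,0]>-.16)&(abs(q[...,1])<.105)&(q[...,2]>.04)&(q[...,2]<.09)&(im.min(2)>70)
c=q[m]; 
for lo in np.arange(.04,.09,.008):
    k=(c[:,2]>=lo)&(c[:,2]<lo+.008)
    if k.sum()>5: print(lo,k.sum(),np.median(c[k],0).round(4))
v=np.median(c[:,2]-.032)
A=np.polyfit(c[:,2],c[:,0],1);print(A, "angle",np.pi/2+np.arctan(-A[0]),c[:,2].max())
E
```

```text
[ 0.51672745 -0.31314935  0.11101022] [-0.0399  0.0297] [ 1.0579751  -0.59913291 -0.3393359 ]
[ 358  141   45   46 1595] 0.04 [0.0224 0.076 ]
[ 358  141   45   46 1595] 0.012 [0.0314 0.0709]
[234 209  26  26 510] 0.04 [-0.064  0.037]
[234 209  26  26 510] 0.012 [-0.0672  0.0265]
0.04 392 [-0.0979 -0.0048  0.0439]
0.048 356 [-0.102  -0.0156  0.0518]
0.056 340 [-0.1062 -0.0206  0.0601]
0.064 342 [-0.1102 -0.023   0.068 ]
0.07200000000000001 323 [-0.1142 -0.0203  0.076 ]
0.08 38 [-0.1154 -0.0278  0.0805]
[-0.50222967 -0.0759006 ] angle 2.0362260837959596 0.08210548682933583
```

View pics/w4.png

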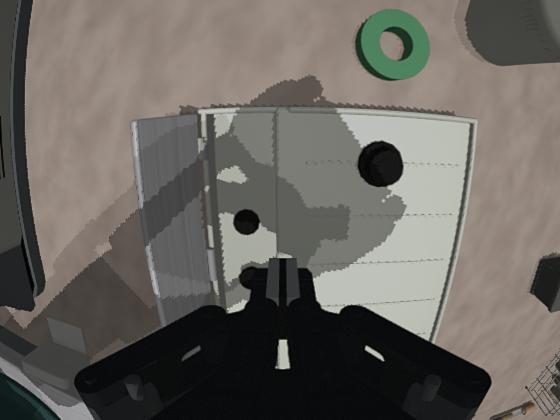

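All three stoppers are in the trough, at (246,222), (248,275) and one hidden behind the gripper. The cover stands at about 2.03 rad. I'm checking clearance on its outer side before moving there.

Run:
```python
from h import *
P=np.load("sideP.npy")
q=np.stack([(P[...,:2]-O)@EX,(P[...,:2]-O)@EY,P[...,2]],-1)
m=(abs(q[...,1])<.15)&(q[...,2]>.012)&(q[...,0]<-.135)&(q[...,0]>-.4)
c=q[m]
for lo in np.arange(-.4,-.13,.02):
    k=(c[:,0]>=lo)&(c[:,0]<lo+.02)
    if k.sum()>3: print(round(lo,2),k.sum(),c[k].min(0).round(3),c[k].max(0).round(3))
print(world(-.155,0))
```

```text
-0.4 227 [-0.4   -0.05   0.019] [-0.38   0.149  0.334]
-0.38 338 [-0.38  -0.052  0.02 ] [-0.36   0.149  0.334]
-0.36 254 [-0.36  -0.054  0.02 ] [-0.34   0.15   0.334]
-0.34 275 [-0.34  -0.141  0.02 ] [-0.32   0.149  0.331]
-0.32 380 [-0.32  -0.147  0.018] [-0.3    0.15   0.332]
-0.3 616 [-0.3   -0.15   0.016] [-0.28   0.15   0.331]
-0.28 2783 [-0.28  -0.15   0.012] [-0.26   0.15   0.329]
-0.26 317 [-0.26  -0.15   0.013] [-0.254  0.15   0.106]
[ 0.45056815 -0.21434665]
```

Call:
carry_out(
  series="0 0 0.025 0;-0.0166 0.0246 0 0;-0.0166 0.0246 0 0;-0.0166 0.0247 0 0;-0.0166 0.0247 0 0;0 0 0 0",
)

```text
time: 11.35
tool_pos: [0.4457, -0.2109, 0.1307]
tcp_rot: [-3.094, -0.529, 0.005]
wrist_force: [0.1, -1.1, 1.1]
width: 0.0
grip_force: 0.0
```

Call:
carry_out(
  series="0 0 -0.0275 0;0 0 -0.0275 0;0 0 0 0;0.0023 -0.0066 0 0;0.0023 -0.0066 0 0;0.0023 -0.0066 0 0;0.0023 -0.0066 0 0;0.0023 -0.0066 0.002 0;0.0023 -0.0066 0.002 0;0.0023 -0.0066 0.002 0;0.0023 -0.0066 0.002 0;0 0 0 0",
)

```text
time: 12.85
tool_pos: [0.4669, -0.2663, 0.0861]
tcp_rot: [3.096, 0.527, 0.001]
wrist_force: [-0.4, 0.3, 0.6]
width: -0.0
grip_force: 0.0
```

```bash
cat > cov.py <<'E'
from h import *
s=bot.read_state();print(tray(s["tool_pos"]).round(4),s["tool_pos"][2],s["wrist_force"].round(1))
im,P,c=cloud("side")
q=np.stack([(P[...,:2]-O)@EX,(P[...,:2]-O)@EY,P[...,2]],-1)
m=(q[...,0]<-.02)&(q[...,0]>-.16)&(abs(q[...,1])>.03)&(abs(q[...,1])<.1)&(q[...,2]>.034)&(q[...,2]<.09)&(im.min(2)>60)
c=q[m]
for lo in np.arange(.034,.09,.004):
    k=(c[:,2]>=lo)&(c[:,2]<lo+.004)
    if k.sum()>5: print(round(lo,3),k.sum(),np.median(c[k],0).round(4),c[k,0].max().round(3))
E
python3 cov.py
```

```text
[-0.1005 -0.0018] 0.08609517607462588 [-0.4  0.3  0.6]
0.034 53 [-0.091  -0.0338  0.0356] -0.021
0.038 87 [-0.0903 -0.039   0.0399] -0.088
0.042 83 [-0.0896  0.0326  0.0439] -0.087
0.046 79 [-0.0883 -0.0399  0.048 ] -0.086
0.05 85 [-0.0879 -0.0354  0.0517] -0.086
0.054 86 [-0.0868 -0.0321  0.056 ] -0.084
0.058 89 [-0.0864 -0.0332  0.06  ] -0.082
0.062 88 [-0.0854 -0.0365  0.0639] -0.082
0.066 83 [-0.0847 -0.0369  0.0681] -0.082
0.07 89 [-0.0838 -0.0312  0.0719] -0.082
0.074 84 [-0.083  -0.0341  0.076 ] -0.08
0.078 100 [-0.0823 -0.0363  0.0801] -0.079
0.082 115 [-0.0822 -0.0347  0.0845] -0.08
0.086 46 [-0.0824 -0.0347  0.0865] -0.08
```

Call:
carry_out(
  series="0.0023 -0.0064 0 0;0.0023 -0.0064 0 0;0.0023 -0.0066 -0.0045 0;0.0023 -0.0066 -0.0045 0;0.0017 -0.0047 -0.0065 0;0.0017 -0.0047 -0.0065 0;0.0005 -0.0014 -0.0045 0;0.0005 -0.0014 -0.0045 0;0 0 0 0",
)

```text
time: 14.02
tool_pos: [0.4797, -0.3035, 0.0542]
tcp_rot: [-3.096, -0.527, 0.001]
wrist_force: [0.4, -0.2, 0.1]
width: -0.003
grip_force: 0.0
```

```bash
python3 cov.py
```

```text
[-0.0612 -0.0021] 0.0542105311557893 [ 0.4 -0.2  0.1]
0.034 310 [-0.0788 -0.0403  0.0365] -0.022
0.038 453 [-0.0545 -0.0322  0.0397] -0.036
0.042 91 [-0.039   0.031   0.0429] -0.036
```

Call:
carry_out(
  series="0 0 0.012 0;0.0035 -0.0099 0 0;0.0035 -0.0099 0 0;0 0 -0.006 0;0 0 -0.004 0;0 0 -0.003 0;0 0 -0.002 0;0 0 0 0",
)

```text
time: 15.08
tool_pos: [0.4869, -0.3234, 0.0515]
tcp_rot: [-3.097, -0.528, 0.001]
wrist_force: [0.2, 0.2, 0.0]
width: -0.001
grip_force: 0.0
```

```bash
python3 cov.py
```

```text
[-0.0401 -0.0019] 0.05152503682475277 [0.2 0.2 0. ]
0.034 856 [-0.0617 -0.0349  0.0354] -0.021
0.038 12 [-0.037  -0.0409  0.0382] -0.034
```

Nearly shut, with no contact force yet. I'm pressing down in 1 mm steps.

Call:
carry_out(
  series="0 0 -0.001 0;0 0 -0.001 0;0 0 0 0;0 0 0 0",
)

```text
time: 15.62
tool_pos: [0.4873, -0.3237, 0.0509]
tcp_rot: [3.097, 0.527, 0.001]
wrist_force: [-2.0, 1.7, 5.9]
width: -0.0
grip_force: 3.2
```

Call:
carry_out(
  series="0 0 -0.001 0;0 0 0 0;0 0 0 0",
)

```text
time: 16.0
tool_pos: [0.4873, -0.3237, 0.0508]
tcp_rot: [3.097, 0.527, 0.001]
wrist_force: [-3.8, 3.5, 10.8]
width: 0.002
grip_force: 5.8
```

The height no longer drops while the force rises, so the cover is hard shut. I'm lifting clear and checking.

Call:
carry_out(
  series="0 0 0.01 0;0 0 0.03 0;0 0 0.04 0;0 0 0.04 0;0 0 0.03 0;0 0 0 0",
)

```text
time: 16.75
tool_pos: [0.489, -0.325, 0.2026]
tcp_rot: [3.092, 0.527, 0.008]
wrist_force: [-0.4, -0.0, -0.2]
width: -0.002
grip_force: 0.0
```

```bash
python3 cov.py; python3 look.py w5; python3 fit.py|grep dark
```

```text
[-0.0379 -0.0004] 0.20260212163421717 [-0.4 -0.  -0.2]
0.034 885 [-0.0612 -0.0348  0.0354] -0.021
0.038 8 [-0.0365  0.0001  0.0383] -0.035
[ 0.48781974 -0.32416455  0.20028894] [-0.039  -0.0012] [-0.55232395  0.58127482  0.34151661]
[336  96  33  33 813] 0.04 [0.0227 0.0753]
[336  96  33  33 813] 0.012 [0.0288 0.0746]
dark [288 211  14  14 149] [294.4 218. ] [ 0.5804 -0.3627  0.0436] [0.028 0.027 0.019]
```

View pics/w5.png

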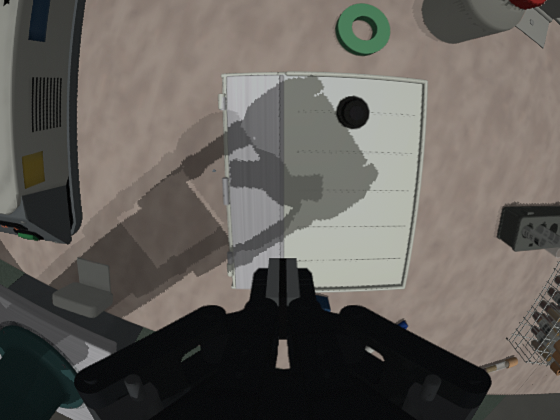

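The cover lies flat and shut (columns 230–283), the plate holds only the big stopper at (353,112), which hasn't moved, and the bystanders are untouched.

```bash
python3 -c "
from workcell import bot
print(bot.finish_job())"
```

```text
the job is handed in; nothing more can be done
None
```

I swept the three small stoppers into the trough, swung the cover over and pressed it shut, left the big stopper and the bystanders where they were, and handed the job in at about 17 s of robot time; no verdict came back.

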